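Round bead from the tipping bead carousel

TASK

Turn the wheel of the bead carousel by its upright finger post until the channel holding the small round bead faces the spout, then lift the rear handle bar to tip the carousel so that this bead rolls out into the ring dish. Lower the carousel back down to rest and let go; do not touch the beads, and leave the other two beads in the wheel and the dish where it stands.

Things in the scene. Friction and masses are not known exactly. Their poses are not given: they have to be found in the camera images.
- carousel: bead carousel, fixed on the cabinet top: dark wooden foot 190 x 140 x 12 mm, aluminium round pan (outer radius 87 mm) holding a white wheel. Origin: centre of the foot's underside, straight below the wheel's axis when level; x points the way the spout points, z up. The pan's rim stands to z = 119 mm around the wheel, except at the spout.
- axle (a point): middle of the level axle on which the pan tips; parallel to the carousel's y axis, at x = +78 mm, z = 85 mm in its frame. Lifting the rear handle tips the spout down.
- spout (a point): outer end of the spout, mid-width, on its floor: x = +127 mm, z = 97 mm in the carousel's frame when level. The spout is 63 mm wide inside; a 2 mm sill keeps beads in until the pan is tipped by about 30 degrees (0.5 rad).
- hub (a point): top centre of the wheel's hub (radius 22 mm). Wheel floor at z = 95 mm; four blocks, tops at z = 119 mm, leave four straight channels 44 mm wide, 90 degrees apart, open to the rim. At the start the empty one faces the spout, within 4 degrees; the others hold one bead each. A channel serves the spout well when it points along the carousel's x within 10 degrees.
- post (a point): finger post on the wheel: upright dark wooden sleeve 14 mm across, z = 119 to 169 mm when level, spinning freely on its pin. The point is on its axis, 14 mm below its top. It stands on a block, 54 mm from the wheel's axis, 45 degrees from the channels on either side. The wheel turns with about 1.5 N at the post, 190 degrees either way, and stays where left.
- handle (a point): middle of the rear handle bar: round dark wood, 12 mm thick, 74 mm free length, parallel to the carousel's y axis, 140 mm from the wheel's axis on the side away from the spout, at z = 100 mm when level; 53 mm from bar centre to the pan's rim. Lifting takes about 4 N; the bar follows an arc about the axle, and the pan falls back if let go.
- tip (a joint): tipping angle of the pan, 0 level (resting) to 0.75 rad (stop) with the spout down
- bead_center (a point): centre of the small round wooden bead, a ball 26 mm across: the wanted one
- big_center (a point): centre of the large round wooden bead, a ball 35 mm across: stays in the wheel
- barrel_center (a point): centre of the barrel-shaped wooden bead, a cylinder 26 mm across and 30 mm long: stays in the wheel
- dish: white ceramic ring dish, a round bowl 120 mm across the rim and 36 mm high, standing below the end of the spout where it catches what rolls out; origin at the centre of its underside

How it is judged (in metres and radians):
On the way, in this order (a step that is already met when the one before it is completed fails the run):
1. the small round bead's channel is turned to the spout with the pan level (x of bead_center in the frame of carousel above 0.025 m and y of bead_center in the frame of carousel between -0.03 and 0.03 m and height (world z) of bead_center above 0.09 m and value of joint tip below 0.1 rad), for 0.2 s.
2. the carousel is tipped with the spout down (value of joint tip above 0.35 rad), for 0.1 s.
At the end, for the whole second after the job is handed in: The small round bead lies in the ring dish (centre within 50 mm of the dish's centre and below 40 mm), the dish is upright and within 30 mm of where it stood, the pan is back down within 0.08 rad of level, and the large bead and the barrel bead are still in the wheel (horizontal distance between bead_center and dish below 0.05 m and height (world z) of bead_center below 0.04 m and angle between dish's own z axis and vertical below 0.15 rad and distance of dish from where it was at the start of the episode below 0.03 m and value of joint tip below 0.08 rad and horizontal distance between each of big_center, barrel_center and carousel below 0.085 m and height (world z) of each of big_center, barrel_center above 0.09 m); the robot touches nothing.
It fails at once if the gripper or arm touches a bead (contact force between any of the arm, the fingers and bead above 0.5 N or contact force between any of the arm, the fingers and big above 0.5 N or contact force between any of the arm, the fingers and barrel above 0.5 N).
It fails at once if one of the other two beads leaves the wheel (horizontal distance between any of big_center, barrel_center and carousel above 0.11 m).
It also fails if it takes over 58 s, if anything falls off the work surface, if the arm or the gripper's body presses on something with over 40 N, if the wrist force passes 120 N, or if a joint passes its speed limit or range.

ROBOT

A 7-joint arm with a two-finger parallel gripper is mounted at the origin on the work surface. World frame = base frame: x ahead of the robot, y to its left, z up, the work surface at z = 0. Lengths are in mm, angles in rad, forces in N, time in s.
With the tool pointing down it reaches from about 400 to 875 mm from the base axis. Payload 4.4 kg.
Tool frame: the origin (TCP) lies at the very end of the fingers, on their centre line; the grasp point (between the pads) lies 19 mm behind it; x points along the fingers, y is the direction in which the jaws open and shut, and the axes are right-handed (so a half turn about x gives the same grasp; the last joint's range is limited). The gripper opens to 85 mm and grips with 20 to 120 N. Pads are 22 mm wide; open, the fingers measure 114 mm over their backs; the gripper's body (76 mm by 85 mm) begins 54 mm behind the grasp point. The pads swing forward as they close: fully open they stand 13 mm farther back than shut.
Start: joints at [-1.22, 0.628, 0.038, 1.517, -0.027, 0.996, -0.02], TCP at [263.122, 594.377, 231.313] pointing down, gripper open.
Joint ranges: [-3.06, 3.06], [-0.37, 2.12], [-1.25, 1.32], [0.18, 2.47], [-1.1, 4.24], [0.23, 1.98], [-2.94, 2.94]. Speed limits (rad/s): [2.57, 2.57, 3.14, 3.14, 3.14, 3.14, 3.14].

INTERFACE

Orientations are given as [roll, pitch, yaw] about the fixed x, y, z axes, in that order (R = Rz(yaw) Ry(pitch) Rx(roll)).
In Python, from cell import readout, cams, order gives the robot as it stands. The module is installed in compiled form; this text tells all that it offers.
- The arm moves only by the shell command python3 -m creep 'ROWS'. ROWS is JSON, a list of rows, each a list of 3 entries, a list of its own where there are three numbers: the shift along the tool's x, y, z in units of 10 cm (1.0 is 10 cm), then the turn about the tool's x in units of pi/4 rad (1.0 is pi/4 rad), then the closure, from 0 (fully open) to 1 (shut). In form: [[[x, y, z], spin, gripper], ...]. A call has 1 to 20 rows; each row is the pose to reach, as a shift and turn from the pose commanded when the call began, along the tool's axes at that moment; what a row does not reach only later rows make up. A row lasts 1/10 s, in which the tool goes at most 50 mm and 8.59 degrees, less where a joint would pass 70% of its speed; a pose out of reach is approached as far as the arm can. A call with a number of a shift or a turn outside -1 to 1 is refused whole. A call with a gripper value outside its range is refused whole. The fingers move at their own pace and stop on an object; the grip force is fixed at half the most. Time passes only in rows, so rows that repeat a pose let the fingers close. It gives the time, the measured TCP pose, the force and the opening at its end, in the units of the state.
- readout.read_state(): the state, without advancing time (a new reading comes with each control period).
- cams.get_image(name): name is "scene" or "top" or "wrist"; returns the picture (384x512x3 uint8, blue, green, red); there is no depth.
- cams.get_calibration(name): a dict with "fx", "fy", "cx", "cy" (pixels), "R" (3x3) and "t" (3): a world point X has camera coordinates R X + t. Camera axes: x right, y down, z forward; pixel columns grow to the right and rows downward; lengths in mm; the calibration is good to about 2 mm. A picture is of the moment at which its call begins: read the wrist's pose just before it. get_calibration takes no time and is no camera call; for the wrist camera it gives the pose at the moment of the call.
- order.finish_job(): hands the job in, once; it reports no verdict.
The state is a dict: "clock": time; "qpos": joint angles; "qd": joint speeds; "tau": joint torques, N m; "eef_pos": TCP position; "tool_rot": TCP orientation; "force": force on the tool from outside, world axes, zero at the start; "torque": the same for the moment, N m; "width": finger opening in mm.
Only numpy, scipy, OpenCV 4.12 (cv2) and the standard library are available. Lean on these libraries where they do the work, as an engineer would, in place of code of your own. Each camera call takes 0.05 s, during which the arm holds its last target.

## Working session

There is one attempt and no reset: what is moved stays moved. The work goes in short steps, Python scripts to look and compute and a shell command to move; the robot and the scene stay as the last step left them, time stands still between calls to the robot, and variables do not carry over. Pictures are saved under pics/ and viewed, and the job is handed in when it is done.

```bash
mkdir -p pics; python3 - <<'E'
from cell import readout, cams
import cv2
s=readout.read_state()
for k in s: print(k,s[k])
for n in ("scene","top","wrist"):
    c=cams.get_calibration(n); print(n,c)
    im=cams.get_image(n); cv2.imwrite(f"pics/{n}0.png",im)
E
```

```text
clock 0.0
qpos [-1.21981636  0.62936469  0.03842366  1.51835    -0.02701941  0.99629175
 -0.01998881]
qd [-2.93370721e-05  1.03426937e-03  1.60742711e-03 -5.18747377e-04
  1.28892010e-03 -3.67243834e-04 -1.56313458e-04]
tau [-6.42946106e-04 -5.63416672e+01  1.22619331e+00 -1.93453538e+01
  1.09924268e-02  1.04426805e-02 -2.11719384e-05]
eef_pos [262.84087563 593.81401395 230.38247264]
tool_rot [-1.57154473  1.5688997  -1.98830887]
force [-0.11286232  0.87800958 -0.87342231]
torque [-0.01126821  0.01855616 -0.01102161]
width 85.41510489494578
scene {'fx': 445.8650931291942, 'fy': 445.8650931291942, 'cx': 255.8051016303672, 'cy': 184.32402706744736, 'R': array([[ 0.57351008,  0.81906304, -0.01489694],
       [ 0.69475614, -0.49594437, -0.52091562],
       [-0.43405079,  0.28840062, -0.85347818]]), 't': array([-375.72398489, -298.59706023, 1097.816541  ])}
top {'fx': 447.1323115165215, 'fy': 447.1323115165215, 'cx': 259.0058785142821, 'cy': 184.27434015094553, 'R': array([[-0.16000409, -0.9871113 , -0.00315879],
       [-0.95883996,  0.15618034, -0.23713633],
       [ 0.23457329, -0.03491401, -0.97147125]]), 't': array([126.0154085 , 544.49458208, 649.62477462])}
wrist {'fx': 297.22323816750975, 'fy': 297.22323816750975, 'cx': 253.50200597430486, 'cy': 190.52137357137957, 'R': array([[ 0.40571487,  0.91399786, -0.00183042],
       [ 0.87646231, -0.38848361,  0.28441924],
       [ 0.25924749, -0.11699741, -0.95869826]]), 't': array([-648.02132709,  -36.27670675,  379.36031189])}
```

View pics/scene0.png

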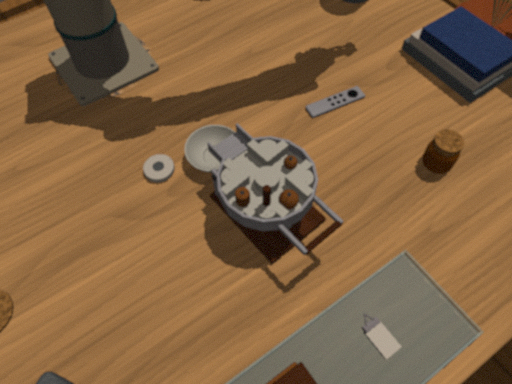

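View pics/top0.png

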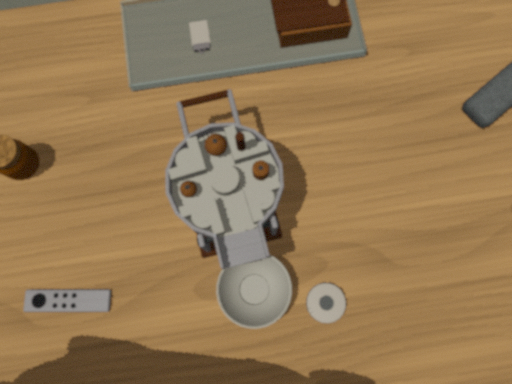

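View pics/wrist0.png

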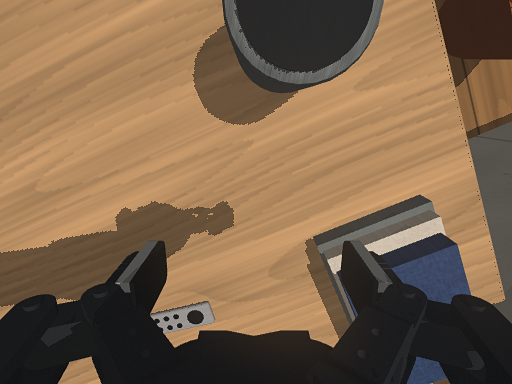

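```bash
python3 - <<'E'
import cv2
a=cv2.imread("pics/top0.png")[80:340,140:320]; b=cv2.imread("pics/scene0.png")[110:270,170:350]
cv2.imwrite("pics/topc.png",cv2.resize(a,None,fx=2.3,fy=2.3,interpolation=3)); cv2.imwrite("pics/scenec.png",cv2.resize(b,None,fx=3.5,fy=3.5,interpolation=3))
E
```

```text
(no output)
```

View pics/topc.png

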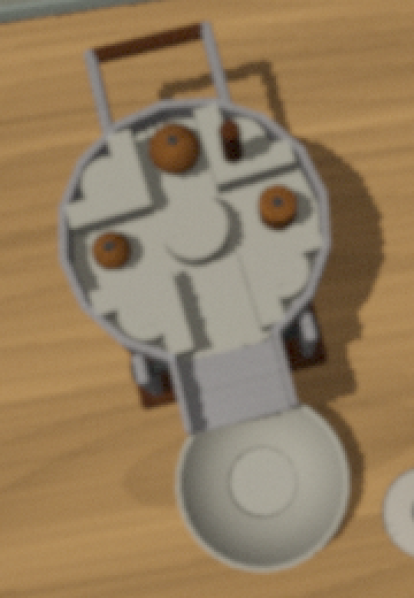

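View pics/scenec.png

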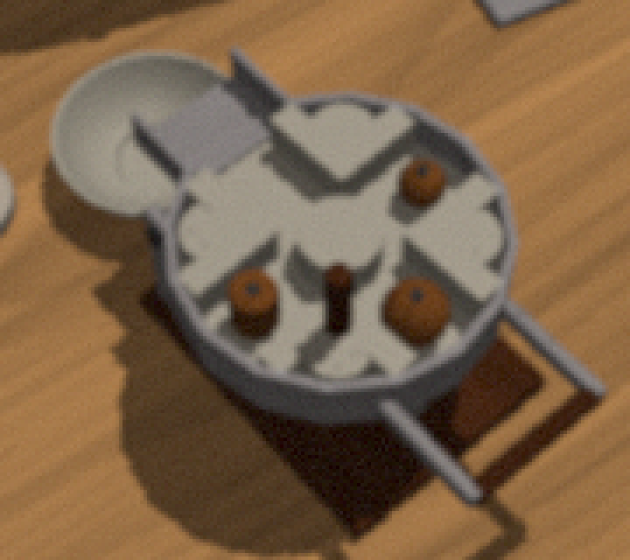

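```bash
cat > h.py <<'E'
import numpy as np, cv2
from cell import readout, cams
def ray(c,u,v):
    d=c['R'].T@np.array([(u-c['cx'])/c['fx'],(v-c['cy'])/c['fy'],1.]); o=-c['R'].T@c['t']; return o,d
def onz(c,u,v,z):
    o,d=ray(c,u,v); return o+d*(z-o[2])/d[2]
def tri(c1,p1,c2,p2):
    P=[c['fx']and np.array([[c['fx'],0,c['cx']],[0,c['fy'],c['cy']],[0,0,1]])@np.c_[c['R'],c['t']] for c in(c1,c2)]
    X=cv2.triangulatePoints(P[0],P[1],np.array(p1,float),np.array(p2,float))[:,0]; X=X[:3]/X[3]
    return X
def proj(c,X):
    q=c['R']@np.array(X,float)+c['t']; return np.array([c['fx']*q[0]/q[2]+c['cx'],c['fy']*q[1]/q[2]+c['cy']])
E
python3 - <<'E'
from h import *
for n,(x0,y0,x1,y1) in {"top":(150,80,300,265),"scene":(205,120,350,270)}.items():
    im=cv2.imread(f"pics/{n}0.png"); hsv=cv2.cvtColor(im,cv2.COLOR_BGR2HSV)
    m=((hsv[...,0]<14)&(hsv[...,1]>110)).astype(np.uint8)
    mm=np.zeros_like(m); mm[y0:y1,x0:x1]=m[y0:y1,x0:x1]
    k,l,st,ce=cv2.connectedComponentsWithStats(mm,connectivity=4)
    print(n)
    for i in range(1,k):
        if st[i,4]>25:
            ys,xs=np.where(l==i); v=im[l==i].mean(0); print(st[i],ce[i].round(1),v.round(), cv2.minAreaRect(np.c_[xs,ys].astype(np.float32)))
    cv2.imwrite(f"pics/m_{n}.png",cv2.resize(mm[y0:y1,x0:x1]*255,None,fx=3,fy=3,interpolation=0))
E
```

```text
top
[195  91  32  12 140] [211.2  96.6] [23. 43. 74.] ((210.8701629638672, 96.55471801757812), (5.929485321044922, 31.546714782714844), 76.60750579833984)
[182  99  15   7  59] [188.9 102.2] [24. 43. 73.] ((188.7647247314453, 102.05882263183594), (5.335783958435059, 13.581995010375977), 75.96376037597656)
[236 133   7  13  62] [239.4 138.7] [22. 37. 64.] ((239.0, 139.0), (12.0, 6.0), 90.0)
[274 227   9  12  36] [278.4 233.4] [19. 30. 49.] ((279.20001220703125, 233.60000610351562), (6.260990619659424, 11.627553939819336), 26.56505012512207)
[264 228  10  12  48] [267.7 233.5] [14. 23. 43.] ((267.6460876464844, 233.53370666503906), (12.18997573852539, 6.465987205505371), 57.9946174621582)
[201 248  15   9  69] [207.8 252.6] [27. 45. 74.] ((208.137939453125, 252.15516662597656), (7.474093914031982, 13.702506065368652), 85.2363510131836)
scene
[263 186   8  15  68] [266.3 191.8] [14. 24. 46.] ((266.5, 193.0), (14.0, 7.0), 90.0)
[235 187  14  18  98] [242.6 194.5] [29. 54. 90.] ((243.25003051757812, 194.25001525878906), (17.677669525146484, 11.31370735168457), 45.0)
[280 189  10  11  43] 
[... 816 characters left out ...]
460983276367), 50.19443130493164)
[239 226  28  24 212] [254. 237.] [ 9. 16. 34.] ((253.7212371826172, 234.68142700195312), (32.454872131347656, 14.298957824707031), 48.8140754699707)
[264 231   8   8  32] [266.7 234.4] [ 6. 14. 32.] ((267.5, 234.5), (7.0, 7.0), 90.0)
[273 232   8   7  27] [276.1 234.9] [ 5. 10. 29.] ((276.0588073730469, 235.23529052734375), (7.545937538146973, 4.458962917327881), 30.963754653930664)
[306 233  19  20 117] [315.2 241.8] [19. 35. 63.] ((314.8051452636719, 242.08792114257812), (6.341978549957275, 23.195199966430664), 49.76364517211914)
[261 236  32  27 332] [275.4 248.8] [10. 18. 37.] ((274.75, 247.25003051757812), (22.62741470336914, 28.991374969482422), 45.0)
```

View pics/m_top.png

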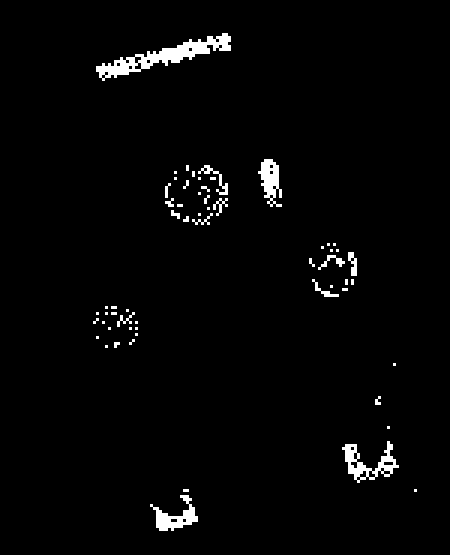

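View pics/m_scene.png

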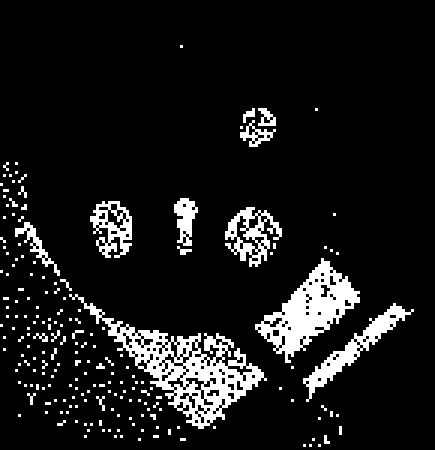

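```bash
python3 - <<'E'
from h import *
from scipy.optimize import least_squares
C={n:cams.get_calibration(n) for n in("top","scene")}
rect={}
for n,(x0,y0,x1,y1) in {"top":(178,85,232,110),"scene":(303,217,345,255)}.items():
    im=cv2.GaussianBlur(cv2.imread(f"pics/{n}0.png"),(3,3),0); hsv=cv2.cvtColor(im,cv2.COLOR_BGR2HSV)
    m=((hsv[...,0]<15)&(hsv[...,1]>90)&(hsv[...,2]<110)).astype(np.uint8)
    mm=np.zeros_like(m); mm[y0:y1,x0:x1]=m[y0:y1,x0:x1]
    k,l,st,ce=cv2.connectedComponentsWithStats(mm); i=1+st[1:,4].argmax()
    ys,xs=np.where(l==i); r=cv2.minAreaRect(np.c_[xs,ys].astype(np.float32)); p=cv2.boxPoints(r)
    p=p[np.argsort(p[:,0])]; e=[p[:2].mean(0),p[2:].mean(0)]; print(n,r,e)
    E=[onz(C[n],*q,100) for q in e]; print(" ends z=100",[q.round(1) for q in E],np.linalg.norm(E[0]-E[1]), "mid",((E[0]+E[1])/2).round(1)); rect[n]=e
t,s=rect["top"],rect["scene"]
a=(t[0]+t[1])/2;b=(s[0]+s[1])/2
print("tri mid",tri(C["top"],a,C["scene"],b).round(1))
print("L(+y)",tri(C["top"],t[0],C["scene"],s[1]).round(1),"R",tri(C["top"],t[1],C["scene"],s[0]).round(1))
print("post top",tri(C["top"],(239.4,134.5),C["scene"],(266.5,188.5)).round(1),onz(C["top"],239.4,134.5,169),onz(C["scene"],266.5,188.5,169))
# beads from earlier boxes
for nm,z,p in (("big",112.5,(150+196/3,80+194/3)),("barrel",110,(150+333/3,80+270/3)),("small",108,(150+116/3,80+326/3))):
    print(nm,onz(C["top"],*p,z).round(1))
for nm,z,p in (("big",112.5,(205+253/3,120+236/3)),("barrel",110,(205+111/3,120+229/3)),("small",108,(205+258/3,120+127/3))):
    print(nm,onz(C["scene"],*p,z).round(1))
# rim in top & scene
for n,(x0,y0,x1,y1) in {"top":(150,110,300,300),"scene":(180,115,330,240)}.items():
    im=cv2.GaussianBlur(cv2.imread(f"pics/{n}0.png"),(3,3),0); hsv=cv2.cvtColor(im,cv2.COLOR_BGR2HSV)
    m=((hsv[...,1]<70)&(hsv[...,2]>60)).astype(np.uint8)*255
    v=im.copy(); v[m>0]=(0,255,0); cv2.imwrite(f"pics/r_{n}.png",cv2.resize(v[y0:y1,x0:x1],None,fx=3,fy=3,interpolation=0))
E
```

```text
top ((203.98577880859375, 98.39898681640625), (6.263421535491943, 46.322288513183594), 75.65067291259766) [array([181.5472  , 104.139084], dtype=float32), array([226.42436,  92.65889], dtype=float32)]
 ends z=100 [array([698.8, 138.9, 100. ]), array([706.8,  65.6, 100. ])] 73.76688599167969 mid [702.8 102.3 100. ]
scene ((314.0, 227.0), (20.0, 22.0), 90.0) [array([303., 227.], dtype=float32), array([325., 227.], dtype=float32)]
 ends z=100 [array([670.3,  87.7, 100. ]), array([691.6, 117.7, 100. ])] 36.76149789940486 mid [680.9 102.7 100. ]
tri mid [689.8  97.4 123.9]
L(+y) [694.4 129.   99.9] R [685.4  67.9 147.3]
post top [607.6  56.7 170.3] [607.94328092  56.38751224 169.        ] [607.03392512  57.44625347 169.        ]
big [618.5  94.5 112.5]
barrel [568.4  32.1 110. ]
small [557.7 143.8 108. ]
big [618.9  97.3 112.5]
barrel [566.9  34.8 110. ]
small [558.6 147.2 108. ]
```

View pics/r_top.png

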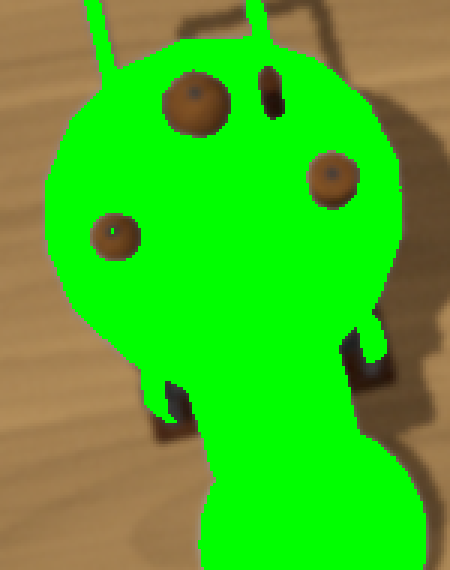

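View pics/r_scene.png

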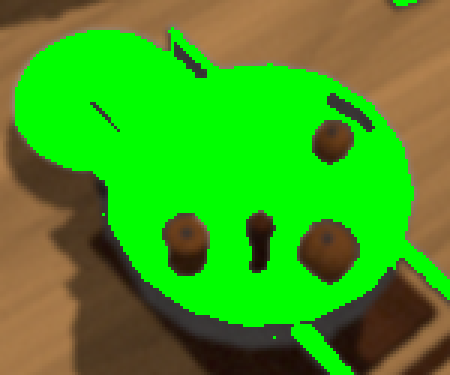

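```bash
python3 - <<'E'
from h import *
from scipy.optimize import least_squares
c=cams.get_calibration("top")
im=cv2.GaussianBlur(cv2.imread("pics/top0.png"),(3,3),0); hsv=cv2.cvtColor(im,cv2.COLOR_BGR2HSV)
m=((hsv[...,1]<70)&(hsv[...,2]>60)).astype(np.uint8)
cs,_=cv2.findContours(m,cv2.RETR_EXTERNAL,cv2.CHAIN_APPROX_NONE)
k=max((q for q in cs if cv2.pointPolygonTest(q,(226,180),False)>=0),key=len)[:,0]
P=np.array([onz(c,u,v,119)[:2] for u,v in k])
f=lambda x:np.hypot(*(P-x[:2]).T)-87
for rng in (12,6,4):
    x0=(563.6,87.1) if rng==12 else x
    sel=np.abs(f(x0))<rng
    x=least_squares(lambda q:np.hypot(*(P[sel]-q[:2]).T)-q[2],[*x0[:2],87],loss='soft_l1').x
    print(sel.sum(),x)
# dish
k2=k[k[:,1]>262]; D=np.array([onz(c,u,v,36)[:2] for u,v in k2]); y=least_squares(lambda q:np.hypot(*(D-q[:2]).T)-q[2],[430,75,60]).x; print("dish",y)
E
```

```text
320 [562.08823396  88.43214574  88.22377655]
280 [562.25809104  88.43725844  87.93532678]
265 [562.38475608  88.42828528  87.82160052]
dish [399.61928582  71.2130897   59.48221706]
```

```bash
cat >> h.py <<'E'
from scipy.spatial.transform import Rotation as Ro
def st(target=None,ang=None):
    s=readout.read_state(); R=Ro.from_euler('xyz',s['tool_rot']).as_matrix()
    p=np.array(s['eef_pos']); print('t',round(s['clock'],2),'pos',p.round(1),'F',np.array(s['force']).round(1),'w',round(s['width'],1),'yang',np.degrees(np.arctan2(R[1,1],R[0,1])).round(1),'tilt',R[2,0].round(4),'q',np.array(s['qpos']).round(2))
    if target is not None:
        print('shift(units)',(R.T@(np.array(target)-p)/100).round(3))
    if ang is not None:
        # desired y world angle (mod 180)
        y=np.degrees(np.arctan2(R[1,1],R[0,1])); d=(ang-y+90)%180-90
        print('spin units about tool x (down => neg):',-d/45)
    return s,R
E
python3 - <<'E'
from h import *
s,R=st((606.9,57.3,200),6); print(R.round(3)); print(s['force'])
E
```

```text
t 0.15 pos [262.9 593.9 230.6] F [ 0.7 -0.   0.3] w 85.0 yang 66.1 tilt -1.0 q [-1.22  0.63  0.04  1.52 -0.03  1.   -0.02]
shift(units) [ 0.311 -3.514  5.318]
spin units about tool x (down => neg): 1.3359974217828967
[[-0.001  0.405  0.914]
 [-0.001  0.914 -0.405]
 [-1.    -0.001 -0.   ]]
[ 0.73143797 -0.03196459  0.29528243]
```

```bash
python3 -m creep '[[[0,-0.66,1.0],0.4,0],[[0,-0.66,1.0],0.4,0],[[0,-0.66,1.0],0.4,0]]'; python3 -c "
from h import *
st((606.9,57.3,200),6)"
```

```text
clock: 0.45
eef_pos: [331.6, 488.1, 231.1]
tool_rot: [-0.378, 1.566, -1.118]
force: [1.0, 0.3, 0.7]
width: 85.4
t 0.45 pos [331.6 488.1 231.1] F [1.  0.3 0.7] w 85.4 yang 47.6 tilt -1.0 q [-1.11  0.55  0.13  1.69 -0.08  0.91 -0.12]
shift(units) [ 0.335 -1.325  4.937]
spin units about tool x (down => neg): 0.9244254329127517
```

```bash
python3 -m creep '[[[0,-0.27,1.0],0.4,0],[[0,-0.27,1.0],0.4,0],[[0,-0.27,1.0],0.4,0]]'; python3 -c "
from h import *
st((606.9,57.3,200),6)"
```

```text
clock: 0.75
eef_pos: [389.1, 399.5, 231.6]
tool_rot: [0.022, 1.566, -1.036]
force: [0.3, 0.2, 0.8]
width: 85.5
t 0.75 pos [389.1 399.5 231.6] F [0.3 0.2 0.8] w 85.5 yang 29.4 tilt -1.0 q [-1.    0.5   0.22  1.78 -0.13  0.87 -0.21]
shift(units) [0.337 0.219 4.049]
spin units about tool x (down => neg): 0.5196057814563488
```

```bash
python3 -m creep '[[[0,0.05,1.0],0.25,0],[[0,0.05,1.0],0.5,0],[[0,0.05,1.0],0.5,0]]'; python3 -c "
from h import *
st((606.9,57.3,200),6)"
```

```text
clock: 1.05
eef_pos: [443.4, 315.1, 231.8]
tool_rot: [0.544, 1.566, -0.909]
force: [0.5, -0.3, -1.2]
width: 85.4
t 1.05 pos [443.4 315.1 231.8] F [ 0.5 -0.3 -1.2] w 85.4 yang 6.7 tilt -1.0 q [-0.9   0.49  0.34  1.82 -0.2   0.86 -0.35]
shift(units) [0.334 1.32  2.75 ]
spin units about tool x (down => neg): 0.016622644214879755
```

```bash
python3 -m creep '[[[0,0.47,0.98],0.02,0.3],[[0,0.47,0.98],0.02,0.3],[[0,0.47,0.98],0.02,0.3]]';python3 -m creep '[[[0,0.47,0.98],0,0.3],[[0,0.47,0.98],0,0.3],[[0,0.47,0.98],0,0.3]]'; python3 -c "
from h import *
st((606.9,57.3,200),6)
cv2.imwrite('pics/w1.png',cams.get_image('wrist'));cv2.imwrite('pics/t1.png',cams.get_image('top'))"
```

```text
clock: 1.35
eef_pos: [501.9, 225.2, 231.7]
tool_rot: [0.577, 1.566, -0.884]
force: [-0.3, -0.7, 0.1]
width: 59.6
clock: 1.65
eef_pos: [559.6, 132.9, 231.6]
tool_rot: [0.506, 1.566, -0.955]
force: [-0.6, -0.3, -0.4]
width: 59.9
t 1.65 pos [559.6 132.9 231.6] F [-0.6 -0.3 -0.4] w 59.9 yang 6.3 tilt -1.0 q [-0.5   0.54  0.34  1.74 -0.21  0.9   0.03]
shift(units) [0.321 0.387 0.802]
spin units about tool x (down => neg): 0.005901178839119818
```

View pics/w1.png

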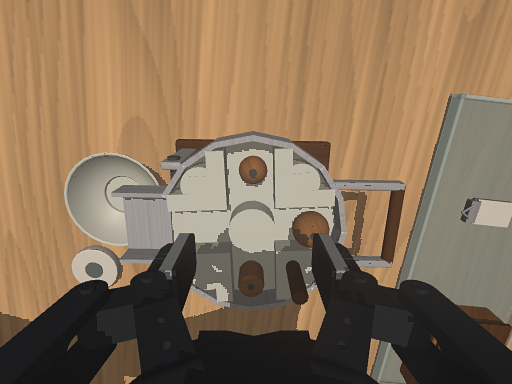

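View pics/t1.png

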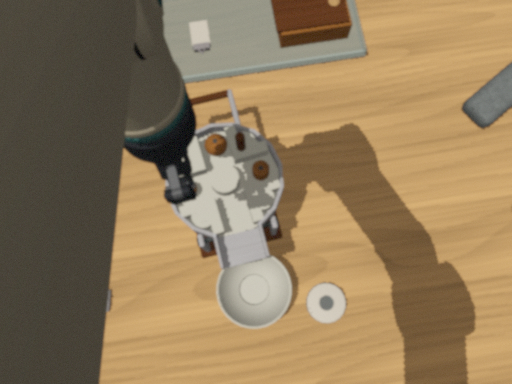

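```bash
python3 - <<'E'
from h import *
c=cams.get_calibration("wrist")
print("cam",(-c['R'].T@c['t']).round(0))
for nm,X in (("postbase",(606.9,57.3,119)),("posttop",(606.9,57.3,169)),("hub",(562.5,88,119)),("handle",(701.7,102.6,100)),("hL",(701.7-3.9,102.6+37,100)),("hR",(701.7+3.9,102.6-37,100))): print(nm,proj(c,X).round(1))
for z in (112.5,):pass
print("small",onz(c,253,170,108).round(1),"big",onz(c,311,229,112).round(1),"barrel",onz(c,251,279,110).round(1))
E
python3 -m creep '[[[0,0.39,0.8],0,0.3],[[0,0.39,0.8],0,0.3],[[0.1,0.39,0.8],0,0.3],[[0.1,0.39,0.8],0,0.3]]';python3 -c "
from h import *
st((606.9,57.3,138),6)
cv2.imwrite('pics/w2.png',cams.get_image('wrist'));cv2.imwrite('pics/s2.png',cams.get_image('scene'))"
```

```text
cam [548. 209. 373.]
postbase [295.6 271.1]
posttop [304.  304.7]
hub [253.7 237.7]
handle [393.7 230.4]
hL [399.2 194.9]
hR [388.6 263.5]
small [554.8 150.  108. ] big [616.2  99.9 112. ] barrel [565.4  37.9 110. ]
clock: 2.15
eef_pos: [603.2, 66.7, 219.8]
tool_rot: [-1.993, 1.567, 2.838]
force: [-0.7, 0.9, -0.5]
width: 59.4
t 2.15 pos [603.2  66.7 219.8] F [-0.7  0.9 -0.5] w 59.4 yang 6.8 tilt -1.0 q [-0.35  0.6   0.32  1.66 -0.23  0.92  0.17]
shift(units) [0.817 0.029 0.099]
spin units about tool x (down => neg): 0.017212256669886492
```

View pics/w2.png

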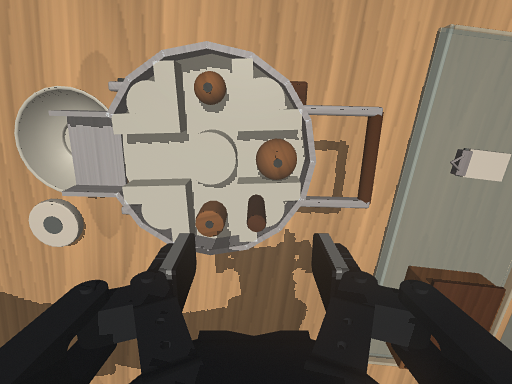

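View pics/s2.png

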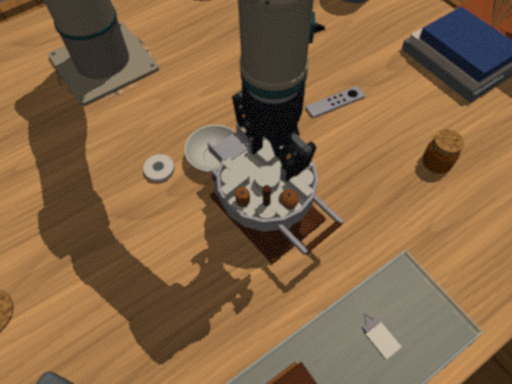

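```bash
python3 - <<'E'
from h import *
cams.get_image('wrist')
c=cams.get_calibration("wrist"); im=cams.get_image('wrist'); st((606.9,57.3,138),6)
for nm,X in (("postbase",(606.9,57.3,119)),("posttop",(606.9,57.3,169)),("hub",(562.5,88,119)),("handle",(701.7,102.6,100)),("hL",(701.7-3.9,102.6+37,100)),("hR",(701.7+3.9,102.6-37,100))):
    p=proj(c,X); print(nm,p.round(1)); cv2.circle(im,tuple(int(round(q)) for q in p),2,(0,255,0),-1)
cv2.imwrite('pics/w3.png',cv2.resize(im[:,60:450],None,fx=1.5,fy=1.5))
E
```

```text
t 2.35 pos [603.9  67.8 221.4] F [ 0.6 -0.3  0.7] w 60.1 yang 6.9 tilt -1.0 q [-0.36  0.6   0.32  1.66 -0.23  0.92  0.17]
shift(units) [0.834 0.017 0.109]
spin units about tool x (down => neg): 0.020413130371844408
postbase [256.6 202. ]
posttop [257.2 224.6]
hub [208.3 161.3]
handle [367.5 159.7]
hL [372.8 117. ]
hR [362.5 199.2]
```

View pics/w3.png

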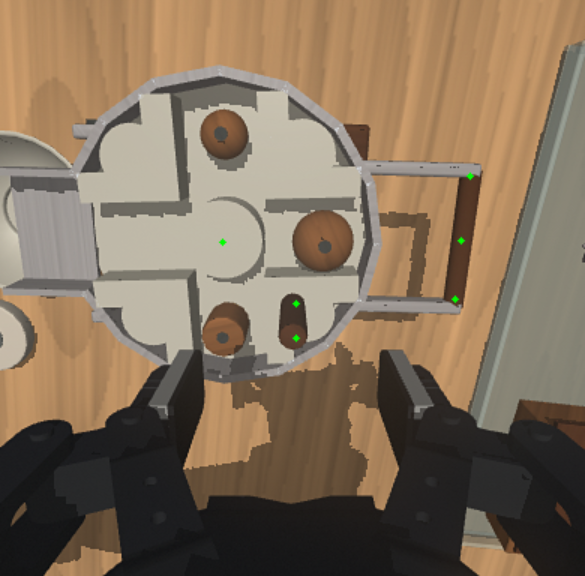

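```bash
python3 -m creep '[[[0,0.01,0.1],0.02,0.4],[[0.4,0.01,0.1],0.02,0.4],[[0.81,0.01,0.1],0.02,0.4],[[0.81,0.01,0.1],0.02,0.4],[[0.81,0.01,0.1],0.02,0.4]]';python3 -c "
from h import *
c=cams.get_calibration('wrist')
cv2.imwrite('pics/w4.png',cams.get_image('wrist'));st((606,57.7,140),6)"
```

```text
clock: 2.85
eef_pos: [606.8, 55.0, 140.7]
tool_rot: [-1.087, 1.57, -2.557]
force: [0.1, 0.1, 1.4]
width: 51.4
t 2.9 pos [608.   55.  141.9] F [ 0.3 -1.  -0.3] w 51.6 yang 5.8 tilt -1.0 q [-0.31  0.69  0.29  1.73 -0.27  0.76  0.21]
shift(units) [ 0.019 -0.017 -0.029]
spin units about tool x (down => neg): -0.004358031942967323
```

View pics/w4.png

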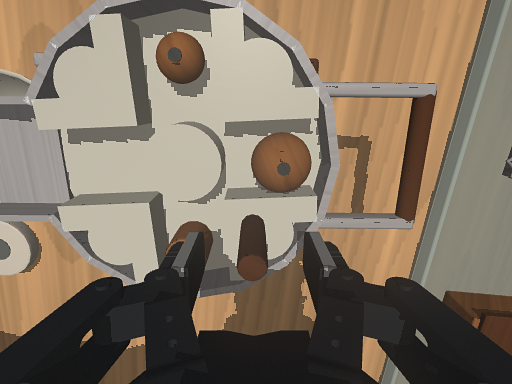

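```bash
python3 -m creep '[[[0,-0.01,-0.03],0,0.7],[[0,-0.01,-0.03],0,1],[[0,-0.01,-0.03],0,1],[[0,-0.01,-0.03],0,1],[[0,-0.01,-0.03],0,1],[[0,-0.01,-0.03],0,1]]';python3 -c "
from h import *
c=cams.get_calibration('wrist')
cv2.imwrite('pics/w5.png',cams.get_image('wrist'));s,R=st((606,57.7,140),6)
# arc
h=np.array([562.5,88.]);p=s['eef_pos'][:2]-h;a0=np.arctan2(p[1],p[0]);print(np.hypot(*p),np.degrees(a0));
for d in (10,20,30,40,50,60,70,80,86,88):
    a=a0+np.radians(d); q=h+np.hypot(*p)*np.array([np.cos(a),np.sin(a)]); print(d,(R.T@np.r_[q-s['eef_pos'][:2],0]/100).round(3))
"
```

```text
clock: 3.5
eef_pos: [606.0, 58.7, 142.0]
tool_rot: [2.043, 1.569, 0.574]
force: [-1.6, 1.8, 6.3]
width: 12.3
t 3.55 pos [606.   58.7 142. ] F [-1.4  2.3  7.6] w 12.2 yang 5.8 tilt -1.0 q [-0.32  0.69  0.29  1.73 -0.27  0.76  0.21]
shift(units) [ 0.02  -0.002  0.01 ]
spin units about tool x (down => neg): -0.003622562175548991
52.47387383429299 -33.91977856110239
10 [ 0.     0.052 -0.075]
20 [ 0.     0.09  -0.158]
30 [ 0.     0.114 -0.247]
40 [ 0.001  0.121 -0.338]
50 [ 0.001  0.113 -0.429]
60 [ 0.001  0.089 -0.517]
70 [ 0.001  0.05  -0.6  ]
80 [ 0.001 -0.003 -0.675]
86 [ 0.001 -0.04  -0.715]
88 [ 0.001 -0.054 -0.727]
```

View pics/w5.png

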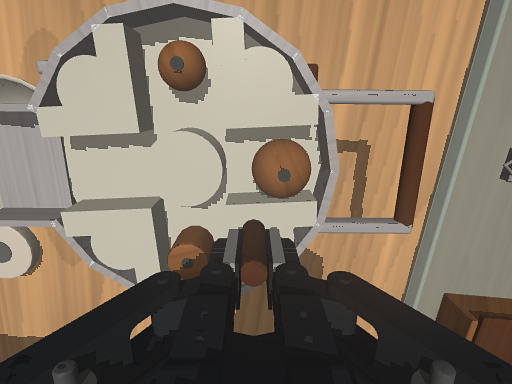

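```bash
python3 -m creep '[[[0,0.029,-0.039],0,1],[[0,0.054,-0.078],0,1],[[0,0.075,-0.12],0,1],[[0,0.093,-0.163],0,1],[[0,0.107,-0.208],0,1],[[0,0.117,-0.254],0,1],[[0,0.123,-0.301],0,1],[[0,0.125,-0.348],0,1]]';python3 -c "
from h import *
c=cams.get_calibration('wrist')
cv2.imwrite('pics/w6.png',cams.get_image('wrist'));st()"
```

```text
clock: 4.35
eef_pos: [616.4, 93.6, 142.0]
tool_rot: [1.417, 1.566, -0.052]
force: [2.5, -1.5, 4.6]
width: 12.0
t 4.4 pos [616.3  95.1 142. ] F [0.7 0.3 6.2] w 11.8 yang 5.9 tilt -1.0 q [-0.38  0.71  0.29  1.69 -0.27  0.78  0.15]
```

View pics/w6.png

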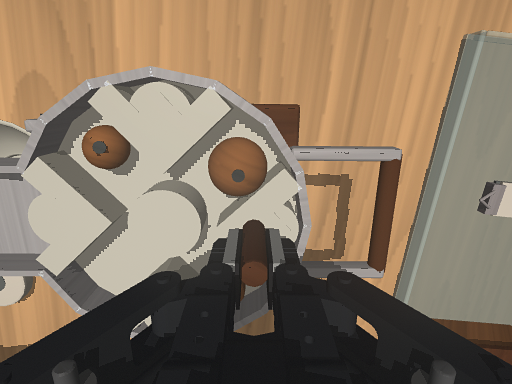

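```bash
python3 -m creep '[[[0,-0.002,-0.047],0,1],[[0,-0.009,-0.094],0,1],[[0,-0.019,-0.14],0,1],[[0,-0.033,-0.185],0,1],[[0,-0.051,-0.228],0,1],[[0,-0.073,-0.27],0,1],[[0,-0.098,-0.31],0,1],[[0,-0.128,-0.347],0,1],[[0,-0.165,-0.389],0,1],[[0,-0.165,-0.389],0,1],[[0,-0.165,-0.389],0,1]]';python3 -c "
from h import *
c=cams.get_calibration('wrist')
cv2.imwrite('pics/w7.png',cams.get_image('wrist'));cv2.imwrite('pics/t7.png',cv2.resize(cams.get_image('top')[80:340,140:320],None,fx=2.3,fy=2.3));st()"
```

```text
clock: 5.5
eef_pos: [595.3, 133.5, 142.0]
tool_rot: [2.184, 1.566, 0.716]
force: [0.2, 2.5, 7.0]
width: 12.1
t 5.6 pos [595.4 133.4 142. ] F [1.3 2.8 7.4] w 12.0 yang 5.9 tilt -1.0 q [-0.45  0.69  0.3   1.73 -0.28  0.76  0.09]
```

View pics/w7.png

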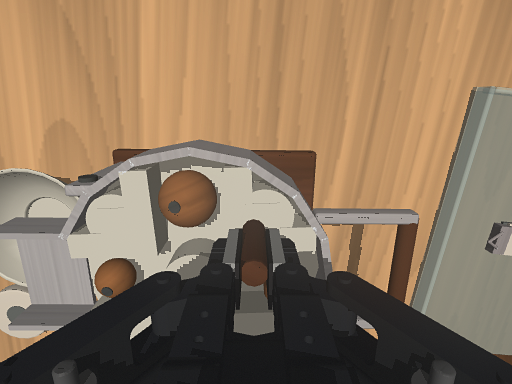

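View pics/t7.png

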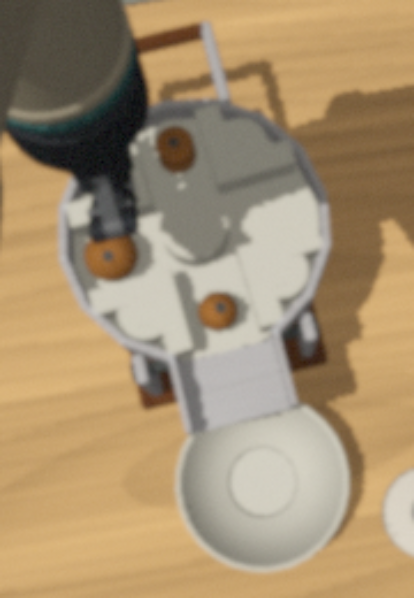

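```bash
python3 -m creep '[[[0,0,0],0,0.4],[[0,0,0],0,0.4],[[0,0,0],0,0.4],[[-0.5,0,0],0,0.4],[[-0.9,0,-0.2],0,0.4],[[-0.9,0.4,-0.4],0,0.4],[[-0.9,0.4,-0.4],0,0.4],[[-0.9,0.4,-0.4],0,0.4]]';python3 -c "
from h import *
c=cams.get_calibration('wrist')
im=cams.get_image('wrist');cv2.imwrite('pics/w8.png',im)
cv2.imwrite('pics/t8.png',cams.get_image('top'));st()
import pickle;pickle.dump(c,open('c8.pkl','wb'))
for nm,X in (('post exp',(596.2,130.2,169)),('hub',(562.5,88,119)),('handle',(701.7,102.6,100))): print(nm,proj(c,X).round(1))
"
```

```text
clock: 6.4
eef_pos: [629.4, 175.2, 229.3]
tool_rot: [-1.253, 1.569, -2.721]
force: [-0.4, -0.6, -0.8]
width: 51.1
t 6.5 pos [628.6 173.7 229.2] F [-0.1 -0.5  0.9] w 51.3 yang 5.8 tilt -1.0 q [-0.51  0.66  0.34  1.52 -0.24  1.01 -0.  ]
post exp [205.2 257. ]
hub [175.8 266.9]
handle [317.6 256.8]
```

View pics/w8.png

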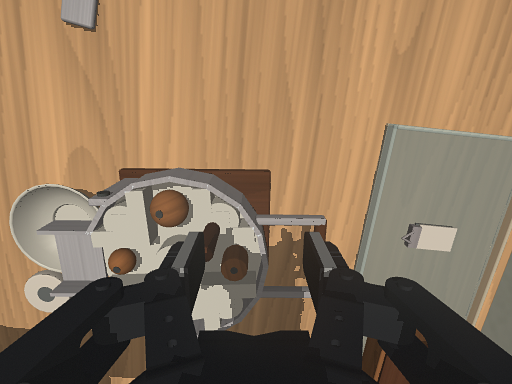

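View pics/t8.png

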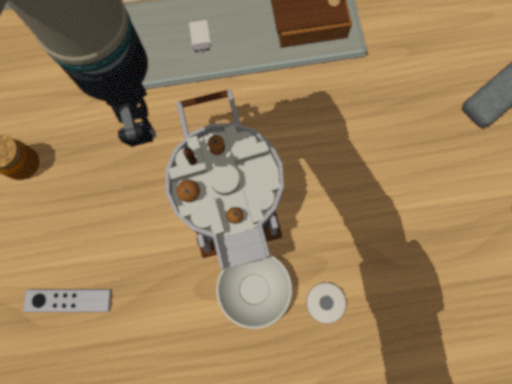

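```bash
python3 - <<'E'
from h import *
c=cams.get_calibration("top"); im=cv2.imread("pics/t8.png")
g=cv2.GaussianBlur(im,(3,3),0); hsv=cv2.cvtColor(g,cv2.COLOR_BGR2HSV)
m=((hsv[...,0]<15)&(hsv[...,1]>70)&(hsv[...,2]<110)).astype(np.uint8); z=np.zeros_like(m); z[142:168,178:200]=m[142:168,178:200]
ys,xs=np.where(z); print(xs.min(),xs.max(),ys.min(),ys.max())
t=xs[ys<ys.min()+7].mean(),ys.min()+3.5; b=xs[ys>ys.max()-5].mean(),ys.max()-2.5
h=np.array([562.5,88])
for p,zz in((t,169),(b,122)):
    X=onz(c,*p,zz); d=X[:2]-h; print(p,X.round(1),np.hypot(*d),np.degrees(np.arctan2(d[1],d[0])))
for nm,p,zz in(("small",(234.5,215),108),("big",(189,191),112),("barrel",(216,145),110)):
    X=onz(c,*p,zz); d=X[:2]-h; print(nm,X.round(1),np.hypot(*d),np.degrees(np.arctan2(d[1],d[0]))%360)
cv2.imwrite("pics/t8c.png",cv2.resize(im[110:290,150:310],None,fx=3.3,fy=3.3,interpolation=3))
E
```

```text
184 195 148 162
(np.float64(187.80434782608697), np.float64(151.5)) [594.8 130.8 169. ] 53.61368066503018 52.950542005303596
(np.float64(191.77142857142857), np.float64(159.5)) [597.7 131.9 122. ] 56.31327620677666 51.29480593663281
small [507.1  81.8 108. ] 55.72125330585525 186.38495115725595
big [553.1 143.2 112. ] 56.02107636907834 99.70513574331062
barrel [618.6  93.7 110. ] 56.4385408725178 5.834039755570848
```

View pics/t8c.png

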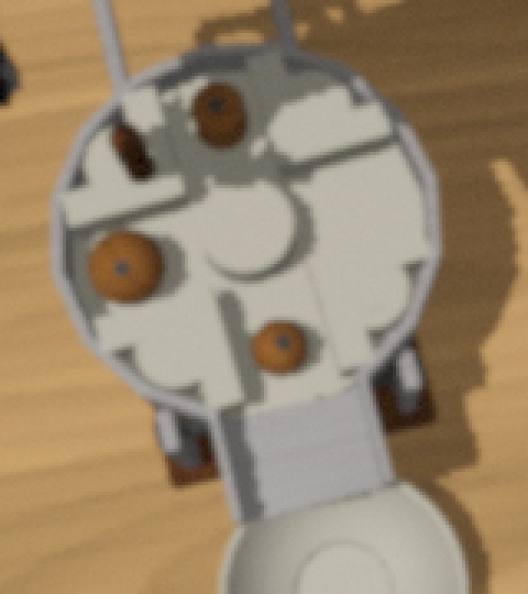

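```bash
python3 -c "
from h import *
st((701.7,102.6,200),6)"
```

```text
t 6.5 pos [628.6 173.7 229.2] F [-0.1 -0.5  0.9] w 51.3 yang 5.8 tilt -1.0 q [-0.51  0.66  0.34  1.52 -0.24  1.01 -0.  ]
shift(units) [0.292 0.656 0.781]
spin units about tool x (down => neg): -0.0053388965694018175
```

```bash
python3 -m creep '[[[0,0.3,0.4],0,0.55],[[0.1,0.66,0.78],0,0.55],[[0.3,0.66,0.78],0,0.55],[[0.5,0.66,0.78],0,0.55],[[0.5,0.66,0.78],0,0.55],[[0.5,0.66,0.78],0,0.55],[[0.5,0.66,0.78],0,0.55]]';python3 -c "
from h import *
cams.get_image('wrist')
c=cams.get_calibration('wrist');im=cams.get_image('wrist')
s,R=st((701.7,102.6,83),6)
for X in ((701.7,102.6,100),(697.8,139.6,100),(705.6,65.6,100),s['eef_pos']): 
    p=proj(c,X); print(p.round(1)); cv2.circle(im,tuple(int(round(q)) for q in p),2,(0,255,0),-1)
cv2.imwrite('pics/w9.png',im)
"
```

```text
clock: 7.2
eef_pos: [703.7, 104.1, 181.7]
tool_rot: [1.576, 1.569, 0.107]
force: [-0.6, -0.0, -0.7]
width: 38.5
t 7.3 pos [703.8 104.3 181.8] F [-0.2  0.1 -0.4] w 38.4 yang 5.8 tilt -1.0 q [-0.35  0.79  0.32  1.38 -0.27  1.01  0.12]
shift(units) [ 0.988 -0.025  0.014]
spin units about tool x (down => neg): -0.0035109868808206103
[251.2 198.4]
[250.9 151.6]
[251.5 241.1]
[254.8 243.7]
```

View pics/w9.png

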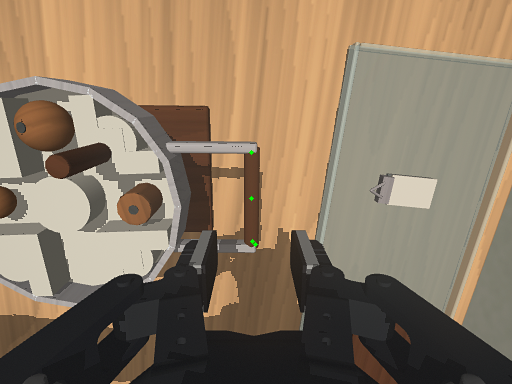

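```bash
python3 -m creep '[[[0.4,-0.02,0.01],0,0.55],[[0.8,-0.02,0.01],0,0.55],[[0.98,-0.02,0.01],0,0.55],[[0.98,-0.02,0.01],0,0.55],[[0.98,-0.02,0.01],0,0.55],[[0.98,-0.02,0.01],0,1],[[0.98,-0.02,0.01],0,1],[[0.98,-0.02,0.01],0,1],[[0.98,-0.02,0.01],0,1],[[0.98,-0.02,0.01],0,1]]';python3 -c "
from h import *
im=cams.get_image('wrist');cv2.imwrite('pics/w10.png',im)
s,R=st((701.7,102.6,83),6); p=np.array(s['eef_pos'])
u=np.array([-np.cos(np.radians(6)),-np.sin(np.radians(6)),0])
a0=np.arctan2(15,218);r=np.hypot(15,218)
for th in (.1,.2,.3,.4,.5,.55,.6,.65,.7):
    dx=218-r*np.cos(a0+th); dz=r*np.sin(a0+th)-15
    print(th,(R.T@(u*dx+[0,0,dz])/100).round(3))
"
```

```text
clock: 8.3
eef_pos: [702.4, 102.9, 84.6]
tool_rot: [1.735, 1.568, 0.266]
force: [-1.3, 0.4, 6.4]
width: 9.5
t 8.35 pos [702.3 102.9  84.6] F [-2.4  0.1  6.9] w 9.9 yang 5.8 tilt -1.0 q [-0.34  0.89  0.29  1.45 -0.3   0.84  0.15]
shift(units) [ 0.016 -0.007  0.002]
spin units about tool x (down => neg): -0.0042960357552349
0.1 [-0.217 -0.025 -0.   ]
0.2 [-0.43  -0.072  0.   ]
0.3 [-0.638 -0.14   0.   ]
0.4 [-0.838 -0.228  0.   ]
0.5 [-1.028e+00 -3.360e-01  1.000e-03]
0.55 [-1.118e+00 -3.970e-01  1.000e-03]
0.6 [-1.206e+00 -4.620e-01  1.000e-03]
0.65 [-1.29e+00 -5.32e-01  1.00e-03]
0.7 [-1.371e+00 -6.060e-01  1.000e-03]
```

View pics/w10.png

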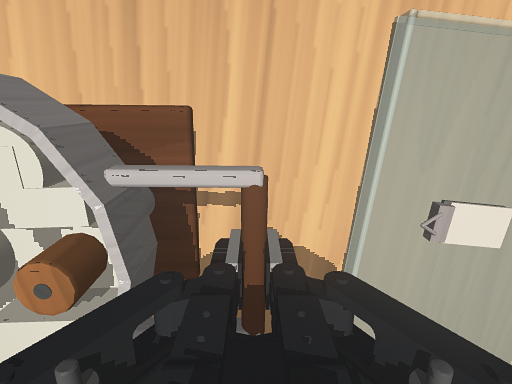

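```bash
python3 -m creep '[[[-0.109,-0.01,0],0,1],[[-0.217,-0.025,0],0,1],[[-0.324,-0.046,0],0,1],[[-0.43,-0.072,0],0,1],[[-0.535,-0.104,0],0,1],[[-0.638,-0.14,0],0,1],[[-0.739,-0.182,0],0,1],[[-0.838,-0.228,0],0,1]]';python3 -c "
from h import *
cv2.imwrite('pics/s11.png',cv2.resize(cams.get_image('scene')[90:290,150:370],None,fx=2.7,fy=2.7)); st()"
```

```text
clock: 9.15
eef_pos: [680.5, 100.8, 168.3]
tool_rot: [1.631, 1.566, 0.162]
force: [5.4, 0.3, -1.9]
width: 9.6
t 9.2 pos [679.7 100.8 169.8] F [ 4.3  1.4 -0.5] w 10.2 yang 5.8 tilt -1.0 q [-0.36  0.76  0.32  1.47 -0.27  0.94  0.13]
```

View pics/s11.png

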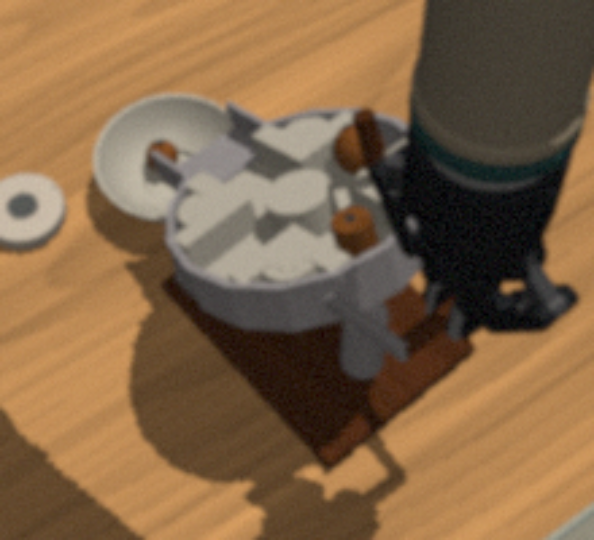

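```bash
python3 -m creep '[[[0,0,0],0,1],[[0,0,0],0,1],[[0,0,0],0,1]]';python3 -c "
from h import *
cv2.imwrite('pics/s12.png',cv2.resize(cams.get_image('scene')[100:220,160:340],None,fx=3.3,fy=3.3)); cv2.imwrite('pics/t12.png',cv2.resize(cams.get_image('top')[80:340,140:320],None,fx=2.3,fy=2.3));st()"
```

```text
clock: 9.5
eef_pos: [680.9, 100.9, 167.3]
tool_rot: [1.607, 1.566, 0.138]
force: [6.7, 1.3, 0.3]
width: 9.8
t 9.6 pos [680.9 100.9 167.2] F [ 6.9  0.9 -0.3] w 9.7 yang 5.8 tilt -1.0 q [-0.36  0.77  0.32  1.47 -0.27  0.94  0.13]
```

View pics/s12.png

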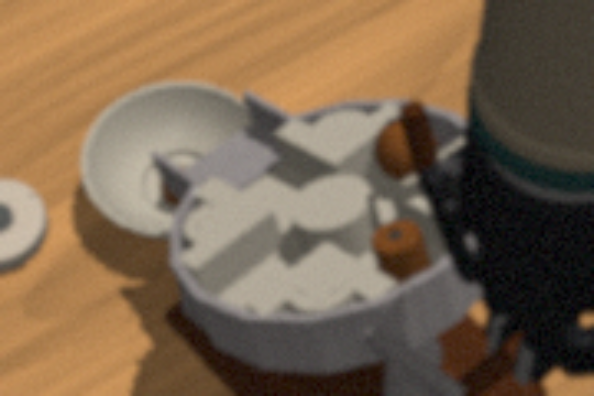

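View pics/t12.png

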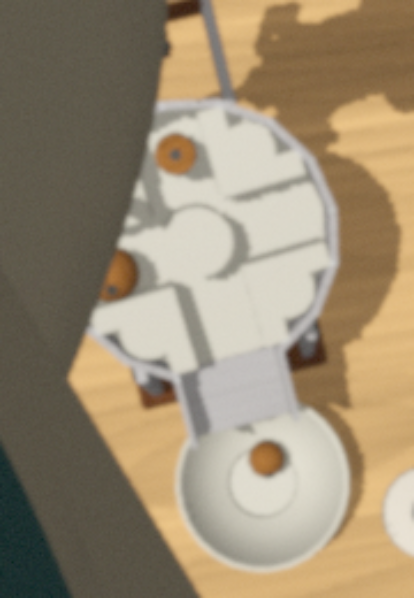

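```bash
python3 -m creep '[[[-0.05,-0.027,0],0,1],[[-0.096,-0.052,0],0,1],[[-0.152,-0.085,0],0,1],[[-0.152,-0.085,0],0,1],[[-0.152,-0.085,0],0,1]]';python3 -c "
from h import *
cv2.imwrite('pics/s13.png',cv2.resize(cams.get_image('scene')[90:290,150:370],None,fx=2.7,fy=2.7)); st()"
```

```text
clock: 10.1
eef_pos: [672.8, 100.1, 182.9]
tool_rot: [1.625, 1.565, 0.156]
force: [8.4, 1.3, 1.4]
width: 9.7
t 10.15 pos [672.8 100.2 182.8] F [7.2 1.5 1.7] w 9.4 yang 5.8 tilt -1.0 q [-0.37  0.74  0.32  1.49 -0.26  0.95  0.13]
```

View pics/s13.png

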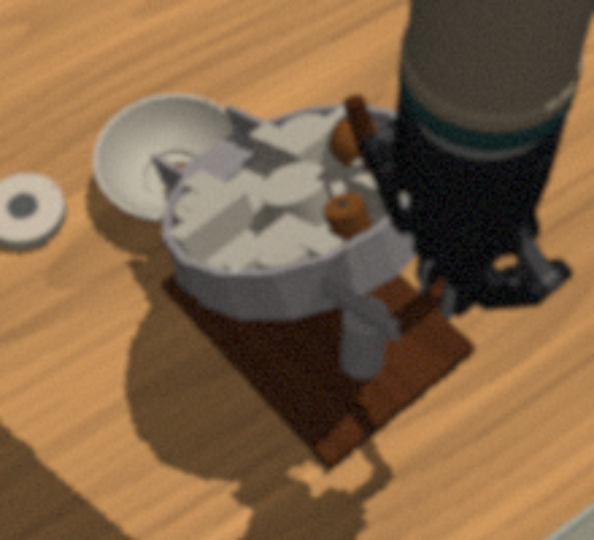

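```bash
python3 -m creep '[[[0.05,0.03,0],0,1],[[0.152,0.085,0],0,1],[[0.251,0.131,0],0,1],[[0.352,0.173,0],0,1],[[0.455,0.209,0],0,1],[[0.56,0.241,0],0,1],[[0.666,0.267,0],0,1],[[0.773,0.288,0],0,1],[[0.83,0.297,0],0,1],[[0.881,0.303,0],0,1],[[0.94,0.309,0],0,1],[[0.99,0.313,0],0,1],[[0.99,0.313,0],0,1],[[0.99,0.313,0],0,1],[[0.99,0.313,0],0,1]]';python3 -c "
from h import *
cv2.imwrite('pics/s14.png',cv2.resize(cams.get_image('scene')[90:290,150:370],None,fx=2.7,fy=2.7)); st()"
```

```text
clock: 11.65
eef_pos: [702.2, 102.9, 84.8]
tool_rot: [1.873, 1.569, 0.404]
force: [0.4, -1.0, 10.6]
width: 9.8
t 11.7 pos [702.2 102.9  84.8] F [ 1.7  0.4 11.7] w 9.3 yang 5.8 tilt -1.0 q [-0.34  0.89  0.29  1.45 -0.3   0.84  0.15]
```

View pics/s14.png

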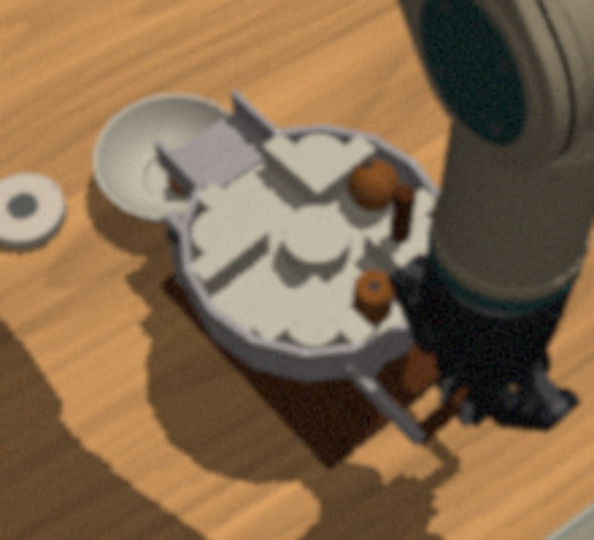

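```bash
python3 -m creep '[[[0,0,0],0,0.7],[[0,0,0],0,0.5],[[0,0,0],0,0.5],[[0,0,0],0,0.5],[[-0.4,0,0],0,0.5],[[-0.8,0,0],0,0.5],[[-1,0,0],0,0.5],[[-1,0,0],0,0.5]]'; python3 -m creep '[[[0,0.3,-0.4],0,0.5],[[-0.2,0.5,-0.8],0,0.5],[[-0.2,0.6,-1],0,0.5],[[-0.2,0.6,-1],0,0.5],[[-0.2,0.6,-1],0,0.5],[[-0.2,0.6,-1],0,0.5],[[-0.2,0.6,-1],0,0.5]]';python3 -c "
from h import *
a=cams.get_image('scene');b=cams.get_image('top');st()
cv2.imwrite('pics/s15.png',cv2.resize(a[100:260,170:350],None,fx=3.3,fy=3.3)); cv2.imwrite('pics/t15.png',b);cv2.imwrite('pics/t15c.png',cv2.resize(b[80:340,140:320],None,fx=2.3,fy=2.3))"
```

```text
clock: 12.5
eef_pos: [703.5, 102.7, 186.2]
tool_rot: [1.59, 1.564, 0.12]
force: [-0.0, -0.5, -0.5]
width: 42.6
clock: 13.2
eef_pos: [750.7, 206.0, 201.8]
tool_rot: [-0.825, 1.569, -2.297]
force: [-0.2, 1.4, -0.2]
width: 42.5
t 13.3 pos [750.9 206.9 202.3] F [-0.4  0.5  0.4] w 42.9 yang 5.7 tilt -1.0 q [-0.45  0.89  0.33  1.11 -0.28  1.19 -0.03]
```

View pics/s15.png

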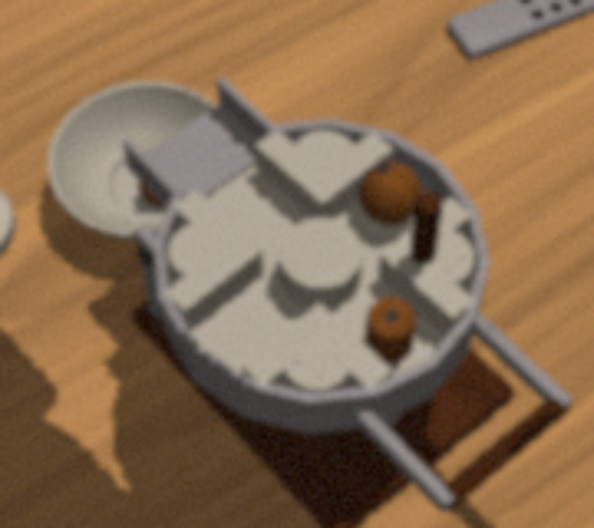

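View pics/t15c.png

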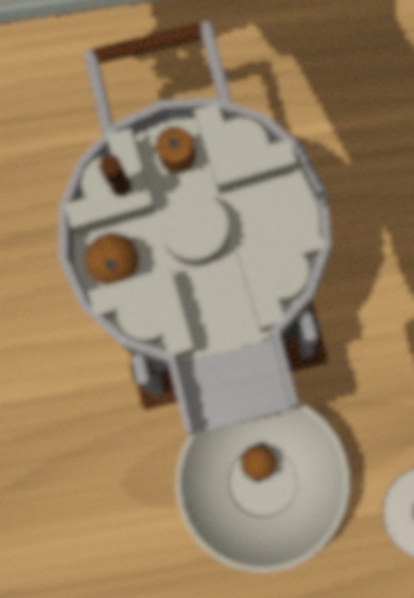

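```bash
python3 - <<'E'
from h import *
c=cams.get_calibration("top")
X=onz(c,140+259/2.3,80+461/2.3,20); print(X.round(1),np.hypot(X[0]-399.6,X[1]-71.2))
im=cv2.imread("pics/t15.png"); 
g=cv2.GaussianBlur(im,(3,3),0); hsv=cv2.cvtColor(g,cv2.COLOR_BGR2HSV)
m=((hsv[...,1]<70)&(hsv[...,2]>60)).astype(np.uint8)
cs,_=cv2.findContours(m,cv2.RETR_EXTERNAL,cv2.CHAIN_APPROX_NONE)
k=max((q for q in cs if cv2.pointPolygonTest(q,(226,180),False)>=0),key=len)[:,0]
from scipy.optimize import least_squares
k2=k[k[:,1]>262]; D=np.array([onz(c,u,v,36)[:2] for u,v in k2]); y=least_squares(lambda q:np.hypot(*(D-q[:2]).T)-q[2],[430,75,60]).x; print("dish",y)
for nm,p,zz in(("big",(140+111/2.3,80+258/2.3),112),("barrel",(140+175/2.3,80+147/2.3),110)):
    X=onz(c,*p,zz); print(nm,X.round(1),np.hypot(*(X[:2]-[562.5,88])))
b=[onz(c,140+q[0]/2.3,80+q[1]/2.3,100).round(1) for q in((93,50),(204,28))]; print(b)
st()
E
```

```text
[412.1  71.3  20. ] 12.466654635852668
dish [399.69375619  71.24142     59.62117193]
big [551.5 144.5 112. ] 57.59507649061279
barrel [620.4  93.4 110. ] 58.10848019430542
[array([703.1, 140.2, 100. ]), array([707.1,  61.9, 100. ])]
t 13.3 pos [750.9 206.9 202.3] F [-0.4  0.5  0.4] w 42.9 yang 5.7 tilt -1.0 q [-0.45  0.89  0.33  1.11 -0.28  1.19 -0.03]
```

```bash
python3 -m creep '[[[0,0,0],0,0.5],[[0,0,0],0,0.5],[[0,0,0],0,0.5],[[0,0,0],0,0.5],[[0,0,0],0,0.5]]'; python3 -c "
from h import *
b=cams.get_image('top');cv2.imwrite('pics/t16.png',cv2.resize(b[80:340,140:320],None,fx=2.3,fy=2.3))
from cell import order
print(order.finish_job())"
```

```text
clock: 13.8
eef_pos: [750.9, 208.4, 202.3]
tool_rot: [-2.133, 1.571, 2.681]
force: [0.1, -0.9, 0.3]
width: 43.0
the job is handed in; nothing more can be done
None
```

View pics/t16.png

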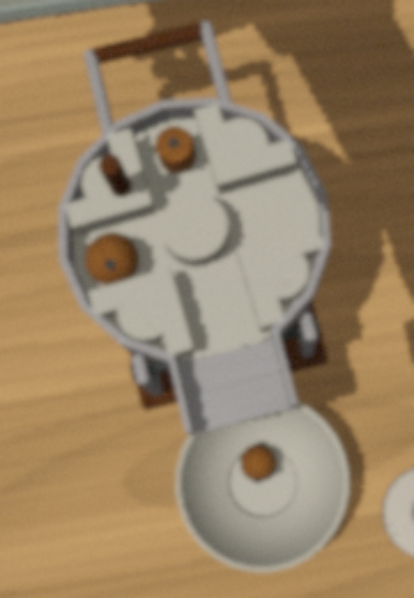

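The small bead is in the ring dish and the carousel is back down with the gripper clear of it. I handed the job in at about 13.9 s of the 58 s allowed; no verdict is reported.

**What I did:** I gripped the finger post and turned the wheel about 86 degrees, which brought the small bead's channel to the spout to within about 2 degrees. I then gripped the handle bar, tipped the pan to about 0.47 rad, lowered it along the same arc, let go and moved away.

**Last checks, from the camera images:**
- **Small bead:** it lies at rest about 12 mm from the dish's centre.
- **Dish:** it has not measurably moved (less than 1 mm).
- **Other beads:** the large bead and the barrel bead are both still in the wheel, about 58 mm from its axis.
- **Pan:** it looks level. The handle came back to 84.8 mm at the tool tip, against 84.6 mm when I gripped it.
- **Gripper:** it is clear of everything, with about 1 N of noise on the wrist force.

**What disagreed:** the bead rolled out before 0.4 rad of tip, earlier than the roughly 0.5 rad given. The tip angles come from how far the gripper lifted the handle, because the joint itself can't be read. I tipped the pan a little further after the bead was already out, to be sure of passing 0.35 rad.

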